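# Centre the globe award on its plinth

## Task

The little globe award has slid to one side of its stone plinth. With light pushes of the fingertips, nudge it back to the middle of the plinth so that it stands there upright, without pinching it, lifting it or tipping it over. Leave the plinth where it is, and everything else on the desk alone.

Things in the scene. Friction and masses are not known exactly. Their poses are not given: they have to be found in the camera images.
- globe_award: wobbly globe award, loose, about 150 g, 62 mm tall: round dark-wood foot 38 mm wide, 16 mm tall; steel stem 9 mm thick; steel ball 30 mm wide on top. Stands off-centre on its plinth, maybe a few mm over the edge. Origin: centre of the foot's underside, z up. Pushed slowly and low on the foot (about 0.4 to 1.5 N) it slides; on ball or stem it tips. Never over 5 N.
- plinth_top (a point): centre of the top face of the globe award's plinth: a square marble block 80 x 80 mm, 40 mm tall, 0.69 kg, loose on the desk, turned to any angle. x and y run parallel to its edges, z up. The award's foot belongs with its centre at this point.
- plinth_b_top (a point): centre of the top face of the second plinth, the same kind of 80 x 80 x 40 mm marble block, carrying the obelisk award (leave alone). The two plinths may stand either way round.
- obelisk_mid (a point): half-way up the obelisk award, on its axis: the same 38 mm wooden foot, but with a pointed tapering steel spike on it, 60 mm tall; stands centred on the second plinth (leave alone)
- mug: white ceramic mug, 80 mm in diameter, 92 mm tall, handle at its +y side; origin at the centre of its underside (leave alone)
- stapler: grey plastic stapler, 135 mm long along its y, 34 mm wide, 42 mm tall; origin at the centre of its underside (leave alone)
- glass_cube: glass paperweight cube, 50 mm; origin at the centre of its underside (leave alone)
- pen_cup: round steel pen cup 74 mm in diameter, 98 mm tall, with pens reaching to 155 mm; origin at the centre of its underside (leave alone)
- tape_roll: roll of clear tape lying flat, 58 mm in diameter, 19 mm high; origin at the centre of its underside (leave alone)
- notes: block of paper notes 76 x 76 x 12 mm; origin at the centre of its underside (leave alone)
Mind the look-alikes: they are no part of the job. What is shaped like the globe_award but green or purple is not meant. Leave any blue look-alike of the part that bears plinth_top alone.

How it is judged:
By the outcome, as a careful person would: the job done as asked, in the order asked, and still so for the second after the job is handed in, with the robot touching nothing.
It also fails if it takes over 48 s, if anything falls off the work surface, if the arm or the gripper's body presses on something with over 40 N, if the wrist force passes 120 N, or if a joint passes its speed limit or range.

## Robot

A 7-joint arm with a two-finger parallel gripper is mounted at the origin on the work surface. World frame = base frame: x ahead of the robot, y to its left, z up, the work surface at z = 0. Lengths are in m, angles in rad, forces in N, time in s.
With the tool pointing down it reaches from about 0.35 to 0.9 m from the base axis. Payload 8.1 kg.
Tool frame: the origin (TCP) lies where the fingers leave the gripper's body, on its centre line; the fingertips stand 66 mm ahead of it and the grasp point (between the pads) lies 47 mm ahead of it (arm.tip_reach is the distance from the TCP to the fingertips, in m); z points along the fingers, y is the direction in which the jaws open and shut (so a half turn about z gives the same grasp; the last joint's range is limited). The gripper opens to 92 mm and grips with 3 to 60 N. Pads are 19 mm wide; open, the fingers measure 130 mm over their backs; the gripper's body (75 mm by 190 mm) begins 47 mm behind the grasp point.
Start: joints at [1.168, 0.434, 0.025, 1.573, -0.012, 1.134, -0.075], TCP at [0.185, -0.597, 0.292] pointing down, gripper open.
Joint ranges: [-2.62, 2.62], [-0.44, 2.09], [-1.27, 1.32], [0.08, 2.57], [-1.32, 4.46], [0.12, 2], [-2.74, 2.74]. Speed limits (rad/s): [2.22, 2.22, 3.01, 3.01, 3.14, 3.14, 3.14].

## Interface

Orientations are given as a rotation vector (axis times angle).
In Python, from cell import arm gives the robot as it stands.
- The arm moves only by the tool carry_out, never from a script. Its argument "plan" is a list of rows, each a list of 5 numbers: the shift along the world's x, y, z in cm, then the turn about the world's z in rad, then the finger opening in cm, from 0 to 9.18. In form: [[tx, ty, tz, spin, fingers], ...]. A call has 1 to 20 rows; each row is the pose to reach, as a shift and turn from the pose measured when the call began; what a row does not reach only later rows make up. A row lasts 1/10 s, in which the tool goes at most 50 mm and 8.59 degrees, less where a joint would pass 70% of its speed; a pose out of reach is approached as far as the arm can. A call with a gripper value outside its range is refused whole. The fingers move at their own pace and stop on an object; "squeeze" is the grip in N (left out, the last holds). Time passes only in rows, so rows that repeat a pose let the fingers close. It gives the time, the measured TCP pose, the force and the opening at its end, in the units of the state.
- arm.observe(): the state, without advancing time (a new reading comes with each control period).
- arm.get_image(name): name is "scene" or "top" or "wrist"; returns (picture, depth): 420x560x3 uint8, red, green, blue; 420x560 float32, m along the optical axis (not along the pixel's ray), 0 where there is no reading.
- arm.get_calibration(name): a dict with "intrinsics" (3x3 intrinsics, pixels), "rvec" (rotation vector, rad) and "tvec" (3), from world to camera coordinates, as OpenCV has them; the wrist camera has in their place "tool_from_camera" (4x4, takes a point from camera to tool coordinates, whose origin is the TCP and whose axes are the flange's). Camera axes: x right, y down, z forward; pixel columns grow to the right and rows downward; lengths in m; the calibration is good to about 2 mm. A picture is of the moment at which its call begins: read the wrist's pose just before it. get_calibration takes no time and is no camera call.
- arm.sign_off(): hands the job in, once; it reports no verdict.
The state is a dict: "clock": time; "joints": joint angles; "dq": joint speeds; "joint_efforts": joint torques, N m; "position": TCP position; "ee_rot": TCP orientation; "force": force on the tool from outside, world axes, zero at the start; "ft_torque": the same for the moment, N m; "width": opening from 0.0 (shut) to 1.0 (fully open).
Only numpy, scipy, OpenCV 4.12 (cv2) and the standard library are available. Lean on these libraries where they do the work, as an engineer would, in place of code of your own. Each camera call takes 0.05 s, during which the arm holds its last target. There are 200 camera calls.

## Working session

There is one attempt and no reset: what is moved stays moved. The work goes in short steps, Python scripts to look and compute and a tool call to move; the robot and the scene stay as the last step left them, time stands still between calls to the robot, and variables do not carry over. Pictures are saved under pics/ and viewed, about 8 in all and at most 12, crops included, and the job is handed in when it is done.

Besides the shell and the picture viewer there is one more tool, called by a JSON object that holds its "method" and its "body", one argument or row to a line. carry_out: Moves the arm, as the interface text tells. Its arguments: {"type":"object","properties":{"plan":{"type":"array"},"squeeze":{"type":"number"}},"required":["plan"]}

```bash
mkdir -p pics; ls
cat > h.py <<'E'
import numpy as np, cv2
from cell import arm
def cam(n):
    c=arm.get_calibration(n);K=np.array(c["intrinsics"],float)
    if "rvec" in c:
        R=cv2.Rodrigues(np.array(c["rvec"],float))[0];t=np.array(c["tvec"],float).ravel()
        return K,R.T,-R.T@t
    s=arm.observe();T=np.array(c["tool_from_camera"],float)
    Rt=cv2.Rodrigues(np.array(s["ee_rot"],float))[0]
    return K,Rt@T[:3,:3],Rt@T[:3,3]+np.array(s["position"])
def onplane(C,uv,z):
    K,R,o=C;uv=np.atleast_2d(np.array(uv,float))
    d=(R@np.linalg.inv(K)@np.c_[uv,np.ones(len(uv))].T).T
    return o+d*((z-o[2])/d[:,2])[:,None]
def cloud(C,D):
    K,R,o=C;v,u=np.mgrid[:D.shape[0],:D.shape[1]]
    p=np.stack([u*D,v*D,D],-1)@(R@np.linalg.inv(K)).T+o
    p[D<=0]=np.nan
    return p
def save(n,im): cv2.imwrite("pics/"+n+".png",im[...,::-1])
E
python3 - <<'E'
from h import *
for n in("top","scene"):
    C=cam(n);im,D=arm.get_image(n);save(n+"0",im);np.savez(n+"0.npz",im=im,D=D);print(n,C[2],C[1][:,2],C[0][0,0])
print(arm.observe())
E
```

```text
pics
top [0.27928477 0.016785   1.420457  ] [ 0.19416607 -0.0018997  -0.98096683] 543.6244261426963
scene [ 1.29629409 -0.26905444  1.16968303] [-0.55093321  0.20348826 -0.80936094] 542.3364105256304
{'clock': 0.1, 'joints': array([ 1.16838877,  0.4351698 ,  0.02498247,  1.57398034, -0.01158206,
        1.13400857, -0.07511585]), 'dq': array([ 0.00110334, -0.00284554, -0.00122014, -0.00134146,  0.00032212,
        0.00142853, -0.00175077]), 'joint_efforts': array([ 2.21982089e-03, -6.69128680e+01,  9.87751409e-01, -3.15149260e+01,
       -6.04503276e-02,  3.76040500e-02,  6.25538951e-05]), 'position': array([ 0.18442858, -0.59679585,  0.29152321]), 'ee_rot': array([-3.10502117e+00, -4.68836786e-01,  5.63699822e-04]), 'force': array([-0.399756  , -0.0531926 , -0.10243153]), 'ft_torque': array([-0.00962769,  0.01110227, -0.00137474]), 'width': 1.001760404069516}
```

View pics/top0.png

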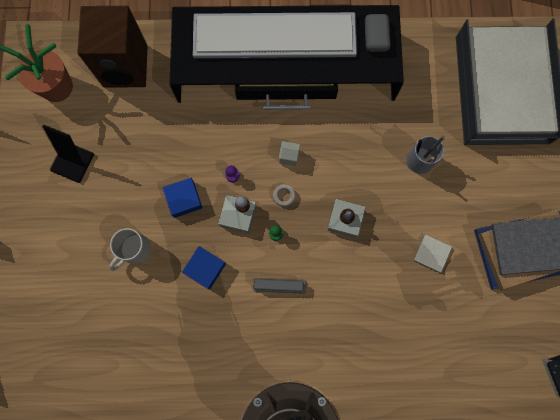

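View pics/scene0.png

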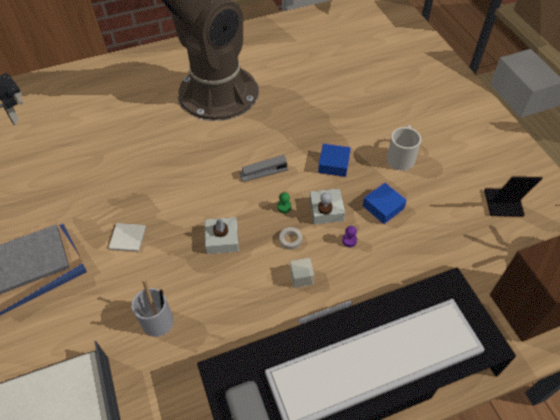

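The top view shows white marble plinths at about (237,213) and (347,217), each carrying an award. Blue blocks and green and purple look-alikes stand nearby. I'll zoom in to tell the two awards apart.

Run:
```python
from h import *
t=np.load("top0.npz");s=np.load("scene0.npz")
a=cv2.resize(t["im"][180:250,205:375],None,fx=4.7,fy=4.2,interpolation=cv2.INTER_CUBIC)
b=cv2.resize(s["im"][180:260,195:365],(a.shape[1],300),interpolation=cv2.INTER_CUBIC)
save("crop0",np.vstack([a,b]))
C=cam("top")
P=cloud(C,t["D"])
for name,(u0,u1,v0,v1) in dict(L=(212,265,188,240),R=(322,374,192,244)).items():
    q=P[v0:v1,u0:u1]; im=t["im"][v0:v1,u0:u1].astype(int)
    m=((abs(q[...,2]-.04)<.006)).astype(np.uint8)
    vv,uu=np.nonzero(m); 
    X=onplane(C,np.c_[uu+u0,vv+v0],.04)[:,:2]
    r=cv2.minAreaRect(X.astype(np.float32)*1000); print(name,m.sum(),r,np.nanmax(q[...,2]))
    h=q[...,2]>.05
    print(q[h].mean(0), h.sum())
```

```text
L 751 ((548.1030883789062, 128.2509307861328), (80.40406036376953, 80.35197448730469), 75.78814697265625) 0.10928426109024314
[0.56379694 0.11221218 0.08053986] 187
R 743 ((534.281982421875, -155.28663635253906), (79.58084869384766, 80.4684066772461), 74.09444427490234) 0.09942461034690342
[ 0.533559   -0.15425163  0.0635031 ] 168
```

View pics/crop0.png

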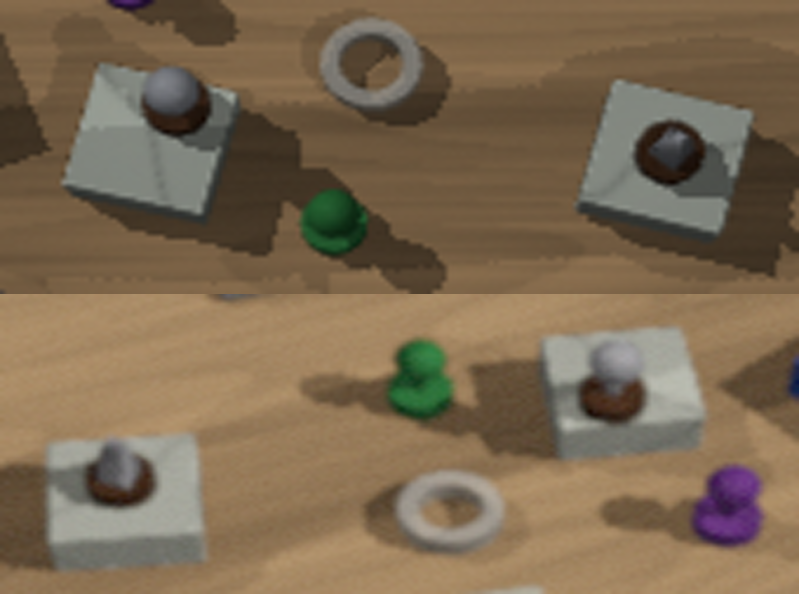

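The left plinth (y about 0.13) carries the globe, which stands off-centre towards +x, −y. Next I'll measure the ball and foot, then move in for a close look.

Run:
```python
from h import *
print(np.round(arm.get_calibration("wrist")["tool_from_camera"],3), np.array(arm.get_calibration("wrist")["intrinsics"])[0,0])
from scipy.optimize import least_squares
for n in("top","scene"):
    t=np.load(n+"0.npz");C=cam(n);P=cloud(C,t["D"])
    near=np.hypot(P[...,0]-.56,P[...,1]-.115)<.05
    b=P[near&(P[...,2]>.08)]
    r=least_squares(lambda c:np.linalg.norm(b-c,axis=1)-.015,b.mean(0)-[0,0,.01],loss="soft_l1",f_scale=.001).x
    im=t["im"].astype(int); br=near&(im[...,0]>im[...,2]*1.35)&(P[...,2]>.042)&(P[...,2]<.062)
    f=P[br]; print(n,"ball",r,len(b),"foot pts",len(f),f.mean(0))
    x=near&(abs(P[...,2]-.04)<.004); print(cv2.minAreaRect(P[x][:,:2].astype(np.float32)*1000))
```

```text
[[-0.    -0.962 -0.272  0.074]
 [ 1.    -0.    -0.     0.001]
 [ 0.    -0.272  0.962 -0.093]
 [ 0.     0.     0.     1.   ]] 291.30524895582124
top ball [0.56811669 0.11351643 0.08813677] 111 foot pts 74 [0.55998074 0.10943117 0.05524687]
((550.4906005859375, 127.45738220214844), (79.70274353027344, 74.9129867553711), 76.28575134277344)
scene ball [0.5690002  0.11574951 0.08689962] 114 foot pts 109 [0.57718126 0.11144902 0.05409527]
((553.0120239257812, 127.48687744140625), (78.22026824951172, 78.95863342285156), 75.09701538085938)
```

{"method": "carry_out", "body": {
  "plan": [
    [3, 5, 0, 0.15, 9],
    [6, 10, 0, 0.3, 7],
    [9, 15, 0, 0.45, 5],
    [12, 20, 0, 0.6, 3],
    [14, 25, 0, 0.75, 2],
    [16, 30, 0, 0.9, 2],
    [19, 35, 0, 1.05, 2],
    [22, 40, 0, 1.2, 2],
    [24, 45, 0, 1.35, 2],
    [27, 50, 0, 1.5, 2],
    [30, 54, 0, 1.65, 2],
    [33, 58, 0, 1.8, 2],
    [36, 62, 0, 1.95, 2],
    [39, 66, 0, 2.05, 2],
    [41, 68, 0, 2.05, 2],
    [41, 68, 0, 2.05, 2],
    [41, 68, 0, 2.05, 2],
    [41, 68, 0, 2.05, 2],
    [41, 68, 0, 2.05, 2],
    [41, 68, 0, 2.05, 2]
  ]
}}

```text
clock: 2.1
position: [0.5941, 0.0817, 0.2915]
ee_rot: [-1.214, -2.897, 0.004]
force: [0.1, -0.2, -0.4]
width: 0.218
```

```bash
cat > meas.py <<'E'
from h import *
import sys
from scipy.optimize import least_squares
n=sys.argv[1]
C=cam("wrist");im,D=arm.get_image("wrist");save(n,im)
P=cloud(C,D);i=im.astype(int)
near=np.hypot(P[...,0]-.555,P[...,1]-.12)<.075
pl=(near&(abs(P[...,2]-.04)<.005)).astype(np.uint8)
vv,uu=np.nonzero(pl);X=onplane(C,np.c_[uu,vv],.04)[:,:2]
r=cv2.minAreaRect((X*1000).astype(np.float32));print("plinth",r, "z",np.nanmedian(P[pl>0][:,2]))
c=np.array(r[0])/1000
b=P[near&(P[...,2]>.078)&(P[...,2]<.11)]
bc=least_squares(lambda q:np.linalg.norm(b-q,axis=1)-.015,b.mean(0)-[0,0,.01],loss="soft_l1",f_scale=.001).x
print("ball",bc,len(b))
br=near&(i[...,0]>i[...,2]*1.35)&(P[...,2]>.044)&(P[...,2]<.062)
print("brown z",np.percentile(P[br][:,2],[10,50,90]),br.sum())
t=br&(P[...,2]>.0535)
vv,uu=np.nonzero(t);F=onplane(C,np.c_[uu,vv],.056)[:,:2]
(cx,cy),rad=cv2.minEnclosingCircle((F*1000).astype(np.float32));print("foot top circle",cx,cy,rad)
f=np.array([cx,cy])/1000
print("foot->centre mm",(c-f)*1000,"ball->centre",(c-bc[:2])*1000)
s=arm.observe();print(s["clock"],s["position"],s["ee_rot"],s["force"])
E
python3 meas.py w1
```

```text
plinth ((550.6097412109375, 130.5935821533203), (79.67454528808594, 79.65689849853516), 75.7234878540039) z 0.040677339015466496
ball [0.57002753 0.11584399 0.08760939] 692
brown z [0.05572713 0.05667917 0.05755831] 158
foot top circle 568.2640380859375 116.97662353515625 17.770692825317383
foot->centre mm [-17.65429687  13.61695862] ball->centre [-19.41779153  14.74959314]
2.15 [0.5940908  0.08170556 0.29165544] [-1.21441266 -2.89730028  0.00339545] [-0.14703187 -0.25568651  0.55765315]
```

View pics/w1.png

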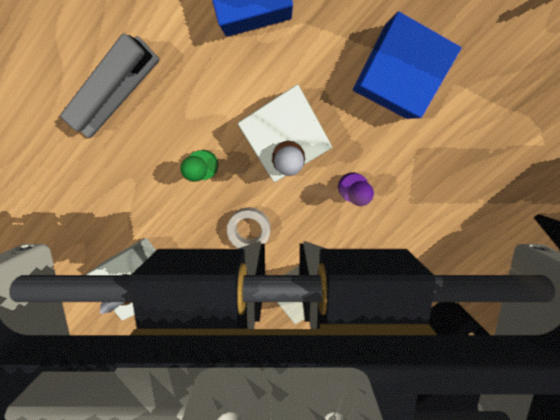

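Run:
```python
from h import *
C=cam("wrist");im,D=arm.get_image("wrist");P=cloud(C,D);i=im.astype(int)
m=(i[...,2]>i[...,1]*1.6)&(i[...,0]>i[...,1]*1.5)&(P[...,2]>.008)
m[:, :330]=0; m[210:]=0
q=P[m];print(len(q),q.min(0),q.max(0),np.median(q,0))
u=np.array([-.795,.606])
for d in(.036,.0257):
    T=np.array([.5695,.1163]) if d>.03 else np.array([.5506,.1306])
    T=T-u*d;s=arm.observe()["position"];print(T,(T-s[:2])*100,(.112-s[2])*100)
```

```text
760 [0.64121064 0.12831788 0.00802959] [0.67050361 0.16381513 0.06425104] [0.65326169 0.14644849 0.05234801]
[0.59812  0.094484] [0.39430472 1.26303974] -17.97341065290038
[0.5710315 0.1150258] [-2.31454528  3.31721974] -17.97341065290038
```

{"method": "carry_out", "body": {
  "plan": [
    [0.6, 1.1, -2, 0.14, 2],
    [0.6, 1.1, -4, 0.14, 2],
    [0.6, 1.1, -6, 0.14, 2],
    [0.6, 1.1, -8, 0.14, 2],
    [0.6, 1.1, -10, 0.14, 2],
    [0.6, 1.1, -12, 0.14, 2],
    [0.6, 1.1, -14, 0.14, 2],
    [0.6, 1.1, -15, 0.14, 2],
    [0.6, 1.1, -16, 0.14, 2],
    [0.6, 1.1, -16.5, 0.14, 2],
    [0.6, 1.1, -17, 0.14, 2],
    [0.6, 1.1, -17.4, 0.14, 2],
    [0.6, 1.1, -17.7, 0.14, 2],
    [0.6, 1.1, -17.9, 0.14, 2],
    [0.6, 1.1, -17.9, 0.14, 2],
    [0.6, 1.1, -17.9, 0.14, 2]
  ]
}}

```text
clock: 3.8
position: [0.6003, 0.0929, 0.1129]
ee_rot: [1.008, 2.975, -0.003]
force: [0.4, -0.0, 0.2]
width: 0.216
```

```bash
python3 meas.py w2
```

```text
plinth ((550.6236572265625, 130.74044799804688), (79.37857818603516, 79.35564422607422), 75.70329284667969) z 0.040652205893903115
ball [0.57104283 0.11524306 0.08784803] 4744
brown z [0.0547818  0.0565545  0.05749653] 1295
foot top circle 581.3186645507812 107.6862564086914 32.9527702331543
foot->centre mm [-30.69500732  23.05419159] ball->centre [-20.41917187  15.49739062]
3.85 [0.60027916 0.09295671 0.1129615 ] [ 1.00837167e+00  2.97487449e+00 -2.79952433e-03] [0.90835937 0.20023943 0.58597614]
```

View pics/w2.png

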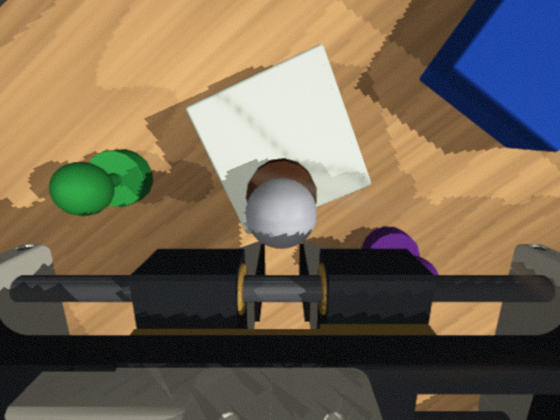

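{"method": "carry_out", "body": {
  "plan": [
    [-0.1, 0.08, 0, 0, 2],
    [-0.2, 0.15, 0, 0, 2],
    [-0.3, 0.23, 0, 0, 2],
    [-0.4, 0.3, 0, 0, 2],
    [-0.5, 0.38, 0, 0, 2],
    [-0.6, 0.45, 0, 0, 2],
    [-0.68, 0.52, 0, 0, 2],
    [-0.76, 0.58, 0, 0, 2],
    [-0.84, 0.64, 0, 0, 2],
    [-0.92, 0.7, 0, 0, 2],
    [-1.0, 0.76, 0, 0, 2],
    [-1.08, 0.82, 0, 0, 2],
    [-1.16, 0.88, 0, 0, 2],
    [-1.24, 0.94, 0, 0, 2],
    [-1.32, 1.0, 0, 0, 2],
    [-1.4, 1.06, 0, 0, 2],
    [-1.48, 1.12, 0, 0, 2],
    [-1.56, 1.18, 0, 0, 2],
    [-1.56, 1.18, 0, 0, 2]
  ]
}}

```text
clock: 5.75
position: [0.5846, 0.1049, 0.1129]
ee_rot: [1.008, 2.975, -0.003]
force: [-0.1, 0.1, 0.4]
width: 0.215
```

```bash
python3 meas.py w3
```

```text
plinth ((550.5196533203125, 130.85702514648438), (79.26472473144531, 79.33984375), 75.65174865722656) z 0.04063516061543904
ball [0.56623282 0.11911063 0.08786455] 4441
brown z [0.05559897 0.05659103 0.05742235] 1525
foot top circle 571.0773315429688 115.45425415039062 26.154260635375977
foot->centre mm [-20.55767822  15.402771  ] ball->centre [-15.71317045  11.74639139]
5.8 [0.58456724 0.10485379 0.11295659] [ 1.00826000e+00  2.97506723e+00 -2.76051742e-03] [ 0.91224595  0.1673555  -0.50457362]
```

View pics/w3.png

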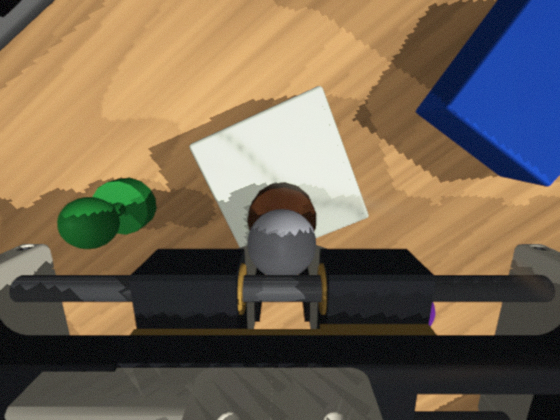

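{"method": "carry_out", "body": {
  "plan": [
    [-0.08, 0.06, 0, 0, 2],
    [-0.16, 0.12, 0, 0, 2],
    [-0.24, 0.18, 0, 0, 2],
    [-0.32, 0.24, 0, 0, 2],
    [-0.4, 0.3, 0, 0, 2],
    [-0.48, 0.36, 0, 0, 2],
    [-0.56, 0.42, 0, 0, 2],
    [-0.64, 0.48, 0, 0, 2],
    [-0.72, 0.54, 0, 0, 2],
    [-0.8, 0.6, 0, 0, 2],
    [-0.88, 0.66, 0, 0, 2],
    [-0.96, 0.72, 0, 0, 2],
    [-1.04, 0.78, 0, 0, 2],
    [-1.12, 0.84, 0, 0, 2],
    [-1.2, 0.9, 0, 0, 2],
    [-1.28, 0.96, 0, 0, 2],
    [-1.34, 1.0, 0, 0, 2],
    [-1.34, 1.0, 0, 0, 2]
  ]
}}

```text
clock: 7.6
position: [0.571, 0.115, 0.113]
ee_rot: [1.008, 2.975, -0.003]
force: [-0.6, -0.2, 0.3]
width: 0.219
```

```bash
python3 meas.py w4
python3 - <<'E'
from h import *
from scipy.optimize import least_squares
for n in("top","scene"):
    C=cam(n);im,D=arm.get_image(n);P=cloud(C,D)
    near=np.hypot(P[...,0]-.553,P[...,1]-.128)<.02
    b=P[near&(P[...,2]>.08)&(P[...,2]<.106)]
    print(n,len(b))
    if len(b)>20:print(least_squares(lambda c:np.linalg.norm(b-c,axis=1)-.015,[.553,.128,.087],loss="soft_l1",f_scale=.001).x)
    save(n+"4",im)
E
```

```text
plinth ((550.386962890625, 130.92343139648438), (79.3711166381836, 79.4516372680664), 75.68696594238281) z 0.04063595380353416
ball [0.55269692 0.12922861 0.08790607] 4449
brown z [0.05559277 0.05658218 0.05739338] 1524
foot top circle 551.2247924804688 130.7025909423828 18.395898818969727
foot->centre mm [-0.83782959  0.22084045] ball->centre [-2.30995638  1.69482535]
7.65 [0.57106397 0.11495282 0.11294193] [ 1.00804733e+00  2.97526741e+00 -2.72398741e-03] [ 0.12946923 -0.09442069  0.30203796]
top 40
[0.55069326 0.12719244 0.08840912]
scene 20
```

{"method": "carry_out", "body": {
  "plan": [
    [0.2, -0.15, 0, 0, 2],
    [0.5, -0.38, 0, 0, 2],
    [1.0, -0.77, 0, 0, 2],
    [2.0, -1.5, 0, 0, 2],
    [3.0, -2.3, 0, 0, 2],
    [3.9, -3.0, 1, 0, 2],
    [3.9, -3.0, 3, 0, 2],
    [3.9, -3.0, 6, 0, 2],
    [3.9, -3.0, 9, 0, 2],
    [3.9, -3.0, 10, 0, 2],
    [3.9, -3.0, 10, 0, 2],
    [3.9, -3.0, 10, 0, 2],
    [3.9, -3.0, 10, 0, 2]
  ]
}}

```text
clock: 9.05
position: [0.6096, 0.0844, 0.2115]
ee_rot: [-1.008, -2.974, 0.005]
force: [0.5, 0.6, 0.4]
width: 0.219
```

```bash
python3 meas.py w5; python3 -c "
from h import *
print(cam('wrist')[2])"
```

```text
plinth ((550.6876831054688, 130.5577850341797), (79.60662078857422, 79.58666229248047), 75.71025085449219) z 0.04064007966229238
ball [0.55184437 0.12979345 0.08757388] 1416
brown z [0.05578074 0.05664025 0.05779978] 122
foot top circle 551.977783203125 129.81265258789062 18.408702850341797
foot->centre mm [-1.2901001   0.74513245] ball->centre [-1.15668696  0.76433062]
9.1 [0.60951897 0.08452408 0.211541  ] [-1.00756231 -2.97369849  0.00457243] [-0.16348643  0.26779667  0.1526065 ]
[0.55280107 0.12892562 0.30474093]
```

View pics/w5.png

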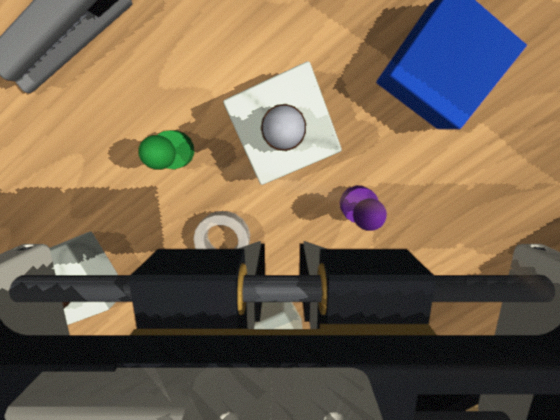

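The near-nadir view has the ball and foot in agreement: 1.4 mm still to go, with the plinth unmoved. I'll make one more small nudge.

{"method": "carry_out", "body": {
  "plan": [
    [0, 0, -2, 0, 2],
    [0, 0, -5, 0, 2],
    [0, 0, -8, 0, 2],
    [0, 0, -9.5, 0, 2],
    [0, 0, -9.86, 0, 2],
    [-1.0, 0.8, -9.86, 0, 2],
    [-2.0, 1.6, -9.86, 0, 2],
    [-3.0, 2.37, -9.86, 0, 2],
    [-3.4, 2.68, -9.86, 0, 2],
    [-3.6, 2.84, -9.86, 0, 2],
    [-3.7, 2.92, -9.86, 0, 2],
    [-3.8, 3.0, -9.86, 0, 2],
    [-3.86, 3.05, -9.86, 0, 2],
    [-3.92, 3.09, -9.86, 0, 2],
    [-3.98, 3.13, -9.86, 0, 2],
    [-3.98, 3.13, -9.86, 0, 2],
    [-3.98, 3.13, -9.86, 0, 2]
  ]
}}

```text
clock: 10.8
position: [0.5698, 0.1157, 0.1129]
ee_rot: [-1.008, -2.974, 0.005]
force: [0.6, -0.9, 0.1]
width: 0.217
```

{"method": "carry_out", "body": {
  "plan": [
    [0.2, -0.15, 0, 0, 2],
    [0.5, -0.38, 0, 0, 2],
    [1.0, -0.77, 0, 0, 2],
    [2.0, -1.5, 0, 0, 2],
    [3.0, -2.3, 0, 0, 2],
    [3.9, -3.0, 1, 0, 2],
    [3.9, -3.0, 3, 0, 2],
    [3.9, -3.0, 6, 0, 2],
    [3.9, -3.0, 9, 0, 2],
    [3.9, -3.0, 10, 0, 2],
    [3.9, -3.0, 10, 0, 2],
    [3.9, -3.0, 10, 0, 2],
    [3.9, -3.0, 10, 0, 2]
  ]
}}

```text
clock: 12.1
position: [0.6083, 0.0852, 0.2115]
ee_rot: [-1.008, -2.972, 0.006]
force: [-0.3, -0.5, -0.5]
width: 0.217
```

```bash
python3 meas.py w6
```

```text
plinth ((550.6775512695312, 130.58030700683594), (79.60423278808594, 79.5988540649414), 75.71493530273438) z 0.0406461240999898
ball [0.55055796 0.13048835 0.08752612] 1419
brown z [0.05572043 0.05660923 0.05734826] 127
foot top circle 550.6941528320312 130.6564178466797 18.336292266845703
foot->centre mm [-0.01660156 -0.07611084] ball->centre [0.11959224 0.09195638]
12.15 [0.60826693 0.08532824 0.21151364] [-1.00721113 -2.97178216  0.0063836 ] [-0.11427821  0.30747107 -0.03033644]
```

View pics/w6.png

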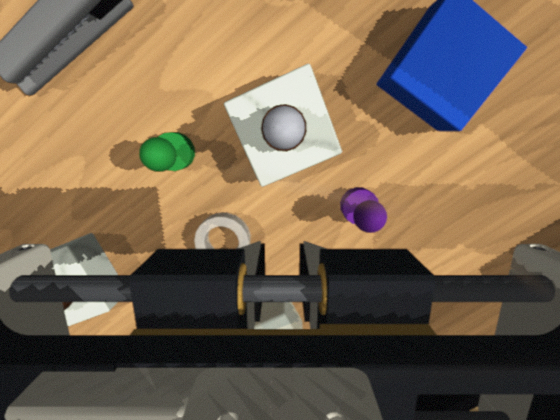

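The globe (pixel 284,127) is upright and centred to about 0.1 mm. The plinth hasn't moved and the neighbours look as they did before. Handing in.

```bash
python3 -c "
from cell import arm
print(arm.sign_off())"
```

```text
the job is handed in; nothing more can be done
None
```

The globe award now stands upright in the middle of its plinth, and I handed the job in at about 12 s, well under the 48 s limit. I pushed low on its foot with two slightly open fingertips (no pinching): one diagonal push of about 23 mm with a pause for a check, then a final nudge of about 1.4 mm.

**Centring:** from almost straight above, the foot measured 0.1 mm and the ball 0.15 mm from the plinth centre. The camera calibration itself is only good to about 2 mm.

**Plinth and neighbours:** the plinth stayed put within measurement noise, about 0.3 mm. The nearby objects the wrist camera shows looked unmoved. I did not re-measure the rest of the desk, but the arm stayed clear of it.

**Forces:** the wrist readings after each move were at sensor-noise level, about 1 N.

**Disagreement:** one mid-job check, taken at an angle with the fingers still touching the foot, had the foot and ball estimates about 2 mm apart. They agreed to within about 0.2 mm in both of the later views from above.

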